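# Bridge the service sockets and hold the sprung hood at the index

## Robot

A 6-joint arm with a two-finger parallel gripper is mounted at the origin on the work surface. World frame = base frame: x ahead of the robot, y to its left, z up, the work surface at z = 0. Lengths are in m, angles in rad, forces in N, time in s.
With the tool pointing down it reaches from about 0.4 to 0.925 m from the base axis. Payload 12.5 kg.
Tool frame: the origin (TCP) lies between the finger pads; the fingertips stand env.tip_extent ahead of it and the grasp point (between the pads) lies 8 mm behind it (env.tip_extent is the distance from the TCP to the fingertips, in m); z points along the fingers, y is the line along which they close (so a half turn about z gives the same grasp; the last joint's range is limited). The gripper opens to 95 mm and grips with 3 to 60 N. Pads are 20 mm wide; open, the fingers measure 119 mm over their backs; the gripper's body (75 mm by 180 mm) begins 59 mm behind the grasp point.
Start: joints at [1.173, 0.491, 1.559, -0, 1.092, -0.106], TCP at [0.18, 0.599, 0.226] pointing down, gripper open.
Joint ranges: [-3.1, 3.1], [-0.84, 2.19], [0.05, 2.79], [-1.13, 4.28], [0.06, 2.93], [-2.69, 2.69]. Speed limits (rad/s): [2.22, 2.22, 2.79, 3.14, 3.14, 3.14].

## Interface

Orientations are given as a rotation vector (axis times angle).
In Python, from plant import env gives the robot as it stands. The module is installed in compiled form; this text tells all that it offers.
- The arm moves only by the shell command python3 -m inch 'ROWS'. ROWS is JSON, one flat list of numbers, 5 for each row, row after row: the shift along the tool's x, y, z in m, then the turn about the tool's z in rad, then the opening, from 0 (shut) to 1 (fully open). In form: [tx, ty, tz, spin, grip, tx, ty, tz, spin, grip, ...]. A call has 1 to 20 rows; each row shifts and turns the commanded pose from where the row before left it, along the tool's axes as they then stand; what a row does not reach is not made up. A row lasts 1/8 s, in which the tool goes at most 62.5 mm and 10.7 degrees, less where a joint would pass 70% of its speed; a pose out of reach is approached as far as the arm can. A call is refused whole if a number of a shift passes 0.0625 or a number of a turn 0.188, either way. A call with a gripper value outside its range is refused whole. The fingers move at their own pace and stop on an object; the grip force is fixed at half the most. Time passes only in rows, so rows that do not move let the fingers close. It gives the time, the measured TCP pose, the force, the opening and the grip force at its end, in the units of the state.
- env.state(): the state, without advancing time (a new reading comes with each control period).
- env.capture(name): name is "side" or "top" or "wrist"; returns the picture (420x560x3 uint8, red, green, blue); there is no depth.
- env.calibration(name): a dict with "vfov" (degrees; the focal length in pixels is half the picture's height over the tangent of half this angle, whatever the lens; pixels are square), "cx", "cy" (the principal point, pixels), "xyz" and "rotation" of the camera in the world; the wrist camera has in their place "hand_eye" (4x4, takes a point from camera to tool coordinates, whose origin is the TCP and whose axes are the flange's). Camera axes: x right, y up, looking along -z (the intrinsics and any distortion apply to the point x, -y, -z); pixel columns grow to the right and rows downward; lengths in m; the calibration is good to about 2 mm. A picture is of the moment at which its call begins: read the wrist's pose just before it. calibration takes no time and is no camera call.
- env.finish_job(): hands the job in; it is judged then, once.
The state is a dict: "time_s": time; "q": joint angles; "qvel": joint speeds; "joint_torque": joint torques, N m; "position": TCP position; "tool_rot": TCP orientation; "contact_force": force on the tool from outside, world axes, zero at the start; "ft_torque": the same for the moment, N m; "width": opening from 0.0 (shut) to 1.0 (fully open); "gripper_force": force on a finger pad.
Only numpy, scipy, OpenCV 4.12 (cv2) and the standard library are available. Lean on these libraries where they do the work, as an engineer would, in place of code of your own. Each camera call takes 0.05 s, during which the arm holds its last target. There are 200 camera calls.

## Task

Get the tool lapping machine ready for its guard-switch check: push the red bridging plug fully home on the red service socket and the blue plug fully home on the blue one, and let go of them, keeping the hood shut until both are on. Then lift the sprung hood by its handle until its white pointer lines up with the red index on the quadrant, and finish while still holding it steady there, gripping the handle, so that the fitter can adjust the switch. Do not shift the red index, and leave the yellow spare plug and everything else on the bench where they lie.

Things in the scene. Friction and masses are not known exactly. Their poses are not given: they have to be found in the camera images.
- machine: green bench machine for lapping carbide tools, 260 x 260 mm, 90 mm high, fixed; origin at the centre of its underside, x towards its back (hinge side), y to its left, z up. A grey control box (200 along x, 110 along y, top 100 mm high) at its right, centred at x -20, y -185 mm, carries the sockets. Shut hood: side edge at y -118, top 153 mm above the bench.
- hinge (a point): middle of the hood's hinge axis, 100 mm above the bench at the back of the machine (machine x +115, y 0 mm); the axis runs along the machine's y.
- hood (a joint): angle of the white hood with the clear window, rad: 0 shut, grows as its front rises, stop at 1.4. About 0.6 kg; a torsion spring closes it and it falls shut if let go: lifting at the handle takes about 4 N when shut and 7 N at 0.85 rad.
- handle (a point): black bar handle across the hood's front, 14 mm thick, 130 mm long along its y, free between two arms at y +-58 mm. Origin: middle of the bar, 278 mm in front of and 22 mm above the hinge axis when shut (122 mm above the bench); axes as the machine's when shut, turning with the hood. Shut, the raked hood front is 45 mm behind the bar axis 20 mm below it and 72 mm behind it 30 mm above.
- pointer (a point): free end of the white pointer, a 16 x 46 x 4 mm tab that sticks out of the left side of the hood, 150 mm from the hinge axis; on a level with the hinge axis when the hood is shut. It turns with the hood.
- index (a joint): angle of the red index on the quadrant, rad, measured like the hood's angle: pointer and index line up when joint hood equals joint index. Clamped by hand somewhere between 0.5 and 0.85; friction holds it (0.8 N m).
- index_tab (a point): middle of the red index, a 34 x 26 x 17 mm tab clamped on the aluminium quadrant plate that stands at the machine's left side (rising to 240 mm above the bench), 124 mm from the hinge axis and 155 mm to the machine's left of its middle; its x axis turns with it and is parallel to the machine's x at angle 0.
- plug_red: red round bridging plug, 36 mm across, 45 mm tall, about 80 g, standing open end down on the bench; origin at the centre of its underside, z up. The lower 30 mm is a 36 mm knurled skirt with a blind hole 28 mm wide and 25 mm deep in it; the top 15 mm is 32 mm across.
- plug_blue: blue round bridging plug, 36 mm across, 45 mm tall, about 80 g, standing open end down on the bench; origin at the centre of its underside, z up. The lower 30 mm is a 36 mm knurled skirt with a blind hole 28 mm wide and 25 mm deep in it; the top 15 mm is 32 mm across.
- seat_red (a point): fixed round service socket on the grey control box: a red flange 48 mm across, 4 mm thick, with an upright steel spigot 23 mm across and 20 mm high on it (its top 7 mm tapers to 15 mm). This point: centre of the flange's upper face, where the plug's underside centre rests when fully home; z up. The two sockets are 70 mm apart, in either order.
- seat_blue (a point): fixed round service socket on the grey control box: a blue flange 48 mm across, 4 mm thick, with an upright steel spigot 23 mm across and 20 mm high on it (its top 7 mm tapers to 15 mm). This point: centre of the flange's upper face, where the plug's underside centre rests when fully home; z up. The two sockets are 70 mm apart, in either order.
- plug_yellow: yellow spare plug, same size as the other two, standing on the bench; not needed, to be left.
- cutter_a: lathe tool, steel bar 20 x 20 x 125 mm lying on the bench; bystander; origin under its middle, x along it
- cutter_b: lathe tool, steel bar 16 x 16 x 110 mm lying on the bench; bystander; origin under its middle, x along it
- cutter_c: lathe tool, steel bar 20 x 20 x 140 mm lying on the bench; bystander; origin under its middle, x along it
- spanner: spanner 180 mm long lying on the bench; bystander
- collar: steel collar, 60 mm outside, 32 mm bore, 18 mm high, lying flat on the bench; bystander; origin under its middle

How it is judged:
On the way, in this order (a step that is already met when the one before it is completed fails the run):
1. red plug home on the red socket and blue plug home on the blue socket, both let go (distance between plug_red and seat_red below 0.005 m and angle between each of plug_red, plug_blue's own z axis and vertical below 0.08 rad and distance between plug_blue and seat_blue below 0.005 m and contact force between each of plug_red, plug_blue and the fingers below 0.2 N), for 0.2 s.
2. hood held by its handle with the pointer at the red index, steady (angle between the x axis of handle and the x axis of index_tab, either way round below 0.07 rad and contact force between hood_c0 and the fingers above 2 N and velocity of joint hood between -0.1 and 0.1 rad/s), for 0.5 s.
At the end, for the whole second after the job is handed in: Through the last second the fingers bear on the handle (over 2 N) and hold the hood still (under 0.1 rad/s) within 4 degrees (0.07 rad) of the red index; red and blue plugs stand upright on the sockets of their colours, within 5 mm of fully home, let go (all of step 1 and all of step 2); the arm keeps its last pose, push and grip.
It fails at once if the hood is lifted (over 0.12 rad) while the plugs are not both home (value of joint hood above 0.12 rad and not ((distance between plug_red and seat_red below 0.005 m and angle between plug_red's own z axis and vertical below 0.08 rad) and (distance between plug_blue and seat_blue below 0.005 m and angle between plug_blue's own z axis and vertical below 0.08 rad))).
It fails at once if the red index is shifted (over 6 mm) (distance of index_tab from where it was at the start of the episode above 0.006 m).
It fails at once if a bystander is shifted by more than 30 mm (distance of any of plug_yellow, cutter_a, cutter_b, cutter_c, spanner, collar from where it was at the start of the episode above 0.03 m).
It also fails if it takes over 72 s, if anything falls off the work surface, if the arm or the gripper's body presses on something with over 40 N, if the wrist force passes 120 N, or if a joint passes its speed limit or range.

## Working session

There is one attempt and no reset: what is moved stays moved. The work goes in short steps, Python scripts to look and compute and a shell command to move; the robot and the scene stay as the last step left them, time stands still between calls to the robot, and variables do not carry over. Pictures are saved under pics/ and viewed, at most 10 in all, crops included, and the job is handed in when it is done.

```bash
mkdir -p pics; python3 - <<'E'
from plant import env
import cv2,numpy as np
s=env.state();print({k:np.round(v,3).tolist() if not isinstance(v,float) else v for k,v in s.items()},env.tip_extent)
for n in("side","top","wrist"):
    im=env.capture(n);cv2.imwrite(f"pics/{n}0.png",im[:,:,::-1]);print(n,env.calibration(n))
E
```

```text
{'time_s': 0.0, 'q': [1.173, 0.492, 1.559, -0.001, 1.091, -0.105], 'qvel': [0.0, -0.001, 0.0, 0.002, 0.001, 0.0], 'joint_torque': [2.805, -61.419, -25.527, 0.911, 0.232, -0.21], 'position': [0.18, 0.598, 0.225], 'tool_rot': [0.457, 3.107, -0.001], 'contact_force': [-0.901, -0.254, 0.392], 'ft_torque': [-0.003, -0.004, -0.026], 'gripper_force': 2.0833743215189315, 'width': 1.0028525042881125} 0.011
side {'vfov': 52.680299526946456, 'cx': 280.96379168954434, 'cy': 208.4448601723198, 'xyz': array([0.15052848, 1.14395967, 0.7973383 ]), 'rotation': array([ 0.24739965, -1.39991079, -2.48913544])}
top {'vfov': 55.45202217247799, 'cx': 275.7935016626079, 'cy': 211.9932163650176, 'xyz': array([0.29981169, 0.06744754, 1.13146693]), 'rotation': array([ 0.16202745, -0.17787177, -1.62047864])}
wrist {'vfov': 60.84235138680296, 'cx': 278.9487955536951, 'cy': 212.9394071689842, 'hand_eye': array([[-1.92987246e-06,  9.59584705e-01,  2.81419962e-01,
         8.02432389e-02],
       [ 9.99999996e-01, -2.20081612e-05,  8.19009682e-05,
         7.25576813e-04],
       [ 8.47844522e-05,  2.81419961e-01, -9.59584701e-01,
        -1.58592701e-01],
       [ 0.00000000e+00,  0.00000000e+00,  0.00000000e+00,
         1.00000000e+00]])}
```

View pics/top0.png

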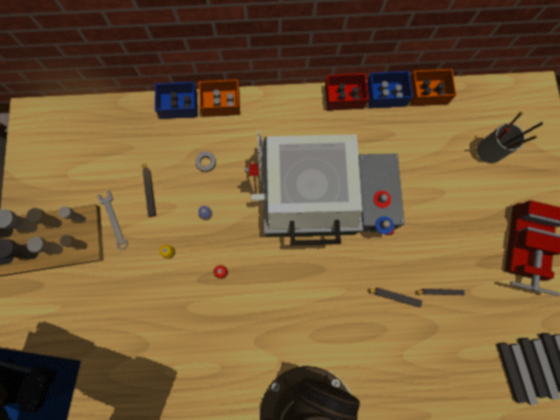

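View pics/side0.png

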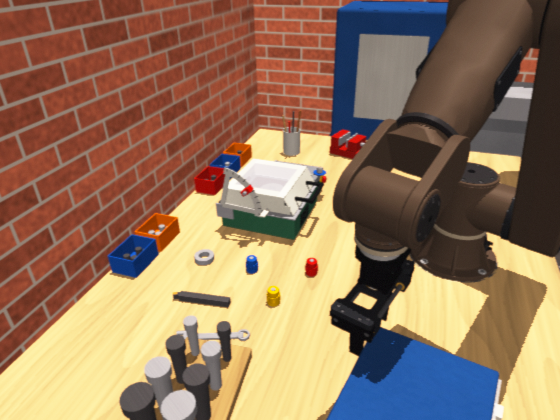

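Top view: red plug (221,271), blue (205,213), yellow (167,251); red socket (382,199), blue (385,225); handle bar (316,238), pointer (258,197), red index (254,170). The side view also shows the plugs, at red (312,267) and blue (252,264), plus the index at (248,188).

```bash
cat > h.py <<'E'
from plant import env
import cv2,numpy as np
from scipy.spatial.transform import Rotation as R
def cam(n):
    c=env.calibration(n);f=210/np.tan(np.radians(c["vfov"]/2))
    if n=="wrist":
        s=env.state();A=R.from_rotvec(s["tool_rot"]).as_matrix();H=c["hand_eye"]
        return f,c["cx"],c["cy"],A@H[:3,:3],np.array(s["position"])+A@H[:3,3]
    return f,c["cx"],c["cy"],R.from_rotvec(c["rotation"]).as_matrix(),np.array(c["xyz"])
def ray(C,u,v):
    f,cx,cy,M,p=C;d=M@np.array([(u-cx)/f,-(v-cy)/f,-1]);return p,d/np.linalg.norm(d)
def on(C,u,v,z):
    p,d=ray(C,u,v);return p+d*(z-p[2])/d[2]
def tri(a,b):
    (p,d),(q,e)=a,b
    t=np.linalg.lstsq(np.stack([d,-e],1),q-p,rcond=None)[0]
    x,y=p+d*t[0],q+e*t[1];return (x+y)/2,np.linalg.norm(x-y)
def proj(C,X):
    f,cx,cy,M,p=C;c=M.T@(np.array(X)-p);return cx+f*c[0]/-c[2],cy-f*c[1]/-c[2]
HUE={"red":[(0,8),(172,180)],"blue":[(105,130)],"yellow":[(22,34)]}
def blobs(im,col,amin=15,S=130,V=60):
    h=cv2.cvtColor(im,cv2.COLOR_RGB2HSV)
    m=sum(cv2.inRange(h,(a,S,V),(b,255,255)) for a,b in HUE[col])
    n,l,st,c=cv2.connectedComponentsWithStats(m)
    return [(np.round(c[i],1).tolist(),st[i].tolist()) for i in range(1,n) if st[i,4]>=amin],l
E
python3 - <<'E'
from h import *
for n in("top","side"):
    im=cv2.imread(f"pics/{n}0.png")[:,:,::-1].copy()
    for c in HUE:
        S=110 if c!="yellow" else 170
        print(n,c,[b for b in blobs(im,c,12,S,50)[0] if b[1][4]<700 and b[1][1]>110])
C=cam("top")
for k,(u,v,z) in dict(red=(221,271,.04),blue=(205,213,.04),yel=(167,251,.04),sr=(382,199,.11),sb=(385,225,.11),h1=(292,240,.122),h2=(339,238,.122),idx=(254,170,.18),mL=(268,137,.153),mR=(357,137,.153)).items(): print(k,on(C,u,v,z).round(3))
E
```

```text
top red [([506.6, 129.5], [505, 128, 5, 4, 17]), ([253.4, 169.5], [248, 164, 11, 12, 114]), ([381.7, 199.0], [373, 190, 19, 18, 213]), ([543.8, 210.0], [528, 201, 32, 20, 420]), ([542.3, 241.6], [525, 230, 35, 24, 597]), ([220.2, 271.5], [214, 266, 13, 12, 119])]
top blue [([383.4, 224.9], [375, 216, 19, 18, 179]), ([11.8, 412.5], [4, 406, 15, 14, 132])]
top yellow [([166.9, 251.0], [160, 245, 14, 13, 113])]
side red [([324.8, 115.7], [318, 111, 14, 11, 127]), ([144.8, 128.6], [129, 113, 33, 32, 500]), ([275.9, 122.0], [270, 118, 13, 9, 107]), ([290.7, 123.2], [285, 119, 13, 14, 85]), ([316.1, 125.9], [302, 121, 29, 11, 259]), ([163.0, 136.3], [149, 122, 29, 30, 427]), ([275.5, 128.4], [269, 128, 14, 2, 14]), ([346.2, 144.6], [330, 129, 36, 30, 623]), ([178.8, 143.0], [167, 130, 25, 27, 318]), ([307.3, 131.9], [301, 131, 14, 3, 15]), ([108.5, 150.0], [88, 132, 42, 37, 698]), ([323.5, 133.6], [318, 133, 12, 2, 12]), ([9.0, 151.5], [0, 136, 23, 33, 497]), ([131.6, 156.9], [115, 140, 35, 35, 570]), ([151.3, 162.6], [137, 147, 30, 32, 436]), ([239.6, 159.7], [237, 155, 4, 12, 14]), ([183
[... 524 characters left out ...]
 36, 42, 343]), ([311.2, 267.2], [305, 258, 13, 19, 189]), ([92.5, 282.9], [76, 266, 35, 34, 157]), ([14.4, 287.6], [0, 269, 33, 41, 655]), ([48.1, 324.5], [24, 300, 51, 49, 264]), ([3.4, 324.6], [0, 313, 11, 24, 165]), ([10.1, 360.2], [0, 349, 22, 24, 127])]
side blue [([226.7, 161.6], [210, 154, 30, 17, 312]), ([318.7, 172.7], [313, 170, 13, 6, 41]), ([251.4, 264.4], [246, 255, 12, 18, 156])]
side yellow [([273.5, 292.6], [267, 286, 13, 17, 110])]
red [0.383 0.207 0.04 ]
blue [0.546 0.247 0.04 ]
yel [0.445 0.353 0.04 ]
sr [ 0.542 -0.231  0.11 ]
sb [ 0.472 -0.231  0.11 ]
h1 [0.444 0.014 0.122]
h2 [ 0.443 -0.106  0.122]
idx [0.617 0.1   0.18 ]
mL [0.714 0.06  0.153]
mR [ 0.701 -0.172  0.153]
```

```bash
cat >> h.py <<'E'
def need(X):
    s=env.state();A=R.from_rotvec(s["tool_rot"]).as_matrix()
    print("t",round(s["time_s"],2),"pos",np.round(s["position"],4),"yaw_y",round(np.arctan2(A[1,1],A[0,1]),3),"need tool xyz",(A.T@(np.array(X)-s["position"])).round(4))
E
python3 -m inch '[-0.031,-0.032,0.002,0,1,-0.031,-0.032,0.002,0,1,-0.031,-0.032,0.002,0,1,-0.031,-0.032,0.002,0,1,-0.031,-0.032,0.002,0,1,-0.031,-0.032,0.002,0,1,-0.031,-0.032,0.002,0,1,-0.031,-0.032,0.002,0,1,-0.031,-0.032,0.002,0,1,-0.031,-0.032,0.002,0,1,0,0,0,0,1,0,0,0,0,1]'
python3 - <<'E'
from h import *
C=cam("wrist");im=env.capture("wrist");cv2.imwrite("pics/w1.png",im[:,:,::-1])
b=blobs(im,"red",200,110,50)[0];print(b)
T=cam("top");need([.383,.207,.05])
for x in b: print(tri(ray(C,*x[0]),ray(T,220.2,271.5)),on(C,*x[0],.035))
E
```

```text
time_s: 1.65
position: [0.3843, 0.2034, 0.2056]
tool_rot: [-0.458, -3.108, -0.001]
contact_force: [-4.6, 1.0, 0.9]
width: 1.006
gripper_force: 0.0
[([288.4, 189.2], [270, 170, 38, 41, 1041])]
t 1.7 pos [0.3841 0.2037 0.2056] yaw_y 1.28 need tool xyz [0.002  0.0028 0.1556]
(array([0.38401952, 0.2132138 , 0.01474291]), np.float64(0.002065161249079684)) [0.38035522 0.21464773 0.035     ]
```

View pics/w1.png

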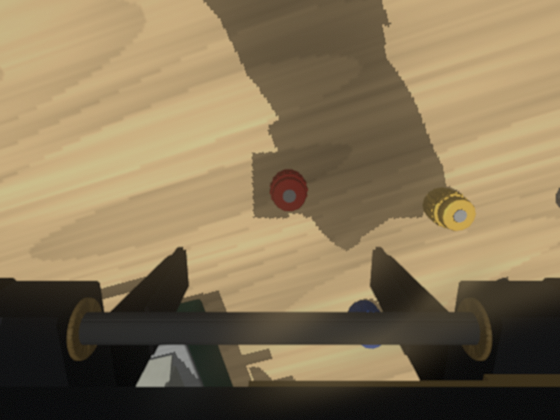

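The wrist view shows the red plug at (288,189), with its grey cap dot at (289,196). Yellow is at (450,208), and the blue plug is partly behind the gripper at (365,323). I'll take a second wrist view from lower down, for height.

```bash
python3 - <<'E'
from h import *
C=cam("wrist");p,d=ray(C,289,196);print(p.tolist(),d.tolist());X=on(C,289,196,.045);print(X);need([X[0],X[1],.12])
E
```

```text
[0.30752165437640283, 0.227410995022311, 0.36426228513244147] [0.23351460632565055, -0.040504361058088044, -0.9715093027695887]
[0.3842604  0.21410025 0.045     ]
t 1.7 pos [0.3841 0.2037 0.2056] yaw_y 1.28 need tool xyz [0.0028 0.0099 0.0856]
```

```bash
python3 -m inch '[0.001,0.0033,0.026,0,1,0.001,0.0033,0.026,0,1,0.001,0.0033,0.026,0,1,0,0,0,0,1,0,0,0,0,1]'
python3 - <<'E'
from h import *
C=cam("wrist");im=env.capture("wrist");cv2.imwrite("pics/w2.png",im[:,:,::-1])
b=blobs(im,"red",400,90,50);print(b[0])
h=cv2.cvtColor(im,cv2.COLOR_RGB2HSV)
x,y,w,hh,a=b[0][0][1]
m=np.zeros(h.shape[:2],np.uint8);m[y+3:y+hh-3,x+6:x+w-6]=(h[y+3:y+hh-3,x+6:x+w-6,1]<90)*255
n,l,st,c=cv2.connectedComponentsWithStats(m);print(st[1:],c[1:])
i=1+np.argmax(st[1:,4]);u,v=c[i]
p0=np.array([0.30752165437640283,0.227410995022311,0.36426228513244147]),np.array([0.23351460632565055,-0.040504361058088044,-0.9715093027695887])
print(tri(ray(C,u,v),p0),on(C,u,v,.045));X=on(C,u,v,.045);need([X[0],X[1],.018])
E
```

```text
time_s: 2.33
position: [0.3846, 0.214, 0.1283]
tool_rot: [0.455, 3.108, 0.001]
contact_force: [-4.0, 0.1, -0.2]
width: 1.0
gripper_force: 0.0
[([277.6, 214.4], [254, 188, 48, 55, 1825])]
[[270 217  16  16 213]] [[277.46478873 224.58685446]]
(array([0.38446295, 0.21387419, 0.04359834]), np.float64(0.0004268212638651519)) [0.38388604 0.21384559 0.045     ]
t 2.38 pos [0.3848 0.2138 0.1285] yaw_y 1.28 need tool xyz [ 0.001  -0.0003  0.1105]
```

```bash
python3 -m inch '[0,0,0.028,0,1,0,0,0.028,0,1,0,0,0.028,0,1,0,0,0.027,0,1,0,0,0,0,1,0,0,0,0,0.3,0,0,0,0,0.3,0,0,0,0,0.3,0,0,0,0,0.3,0,0,0,0,0.3,0,0,0,0,0.3]'
python3 - <<'E'
from h import *
need([.384,.214,.29]);print(env.state()["width"],env.state()["gripper_force"])
E
```

```text
time_s: 3.75
position: [0.3846, 0.2133, 0.0166]
tool_rot: [0.457, 3.108, 0.0]
contact_force: [-4.0, 1.1, 0.1]
width: 0.428
gripper_force: 0.0
t 3.75 pos [0.3846 0.2133 0.0166] yaw_y 1.279 need tool xyz [ 0.0008  0.0005 -0.2734]
0.427900809644672 0.0
```

```bash
python3 -m inch '[0,0,0,0,0.3,0,0,0,0,0.3,0,0,0,0,0.3,0,0,-0.02,0,0.3,0,0,-0.03,0,0.3,0,0,-0.045,0,0.3,0,0,-0.045,0,0.3,0,0,-0.045,0,0.3,0,0,-0.045,0,0.3,0,0,-0.045,0,0.3,0,0,0,0,0.3]'; python3 -m inch '[-0.0205,-0.0325,0,0,0.3,-0.0205,-0.0325,0,0,0.3,-0.0205,-0.0325,0,0,0.3,-0.0205,-0.0325,0,0,0.3,-0.0205,-0.0325,0,0,0.3,-0.0205,-0.0325,0,0,0.3,-0.0205,-0.0325,0,0,0.3,-0.0205,-0.0325,0,0,0.3,-0.0205,-0.0325,0,0,0.3,-0.0205,-0.0325,0,0,0.3,-0.0205,-0.0325,0,0,0.3,-0.0205,-0.0325,0,0,0.3,0,0,0,0,0.3,0,0,0,0,0.3]'
python3 - <<'E'
from h import *
C=cam("wrist");im=env.capture("wrist");cv2.imwrite("pics/w3.png",im[:,:,::-1])
need([.507,-.231,.29])
for c in("red","blue"):
  for x in blobs(im,c,200,110,50)[0]: print(c,x,on(C,*x[0],.104))
E
```

```text
time_s: 5.12
position: [0.3853, 0.2136, 0.2942]
tool_rot: [0.456, 3.104, 0.004]
contact_force: [-4.6, 1.7, -0.9]
width: 0.373
gripper_force: 30.0
time_s: 6.88
position: [0.5075, -0.2303, 0.2904]
tool_rot: [-0.457, -3.106, -0.002]
contact_force: [-4.4, 0.7, 0.1]
width: 0.373
gripper_force: 30.0
t 6.92 pos [ 0.5076 -0.2301  0.2909] yaw_y 1.279 need tool xyz [ 0.0003 -0.001   0.0009]
red ([280.1, 266.1], [240, 205, 79, 108, 5658]) [ 0.58348073 -0.25103079  0.104     ]
blue ([274.9, 156.6], [248, 137, 46, 47, 954]) [ 0.47228523 -0.22293294  0.104     ]
```

View pics/w3.png

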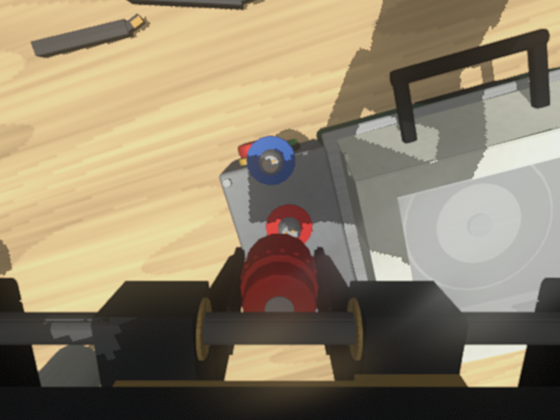

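Wrist view: blue flange circle centred near (271,160), red flange near (289,228) with the held plug just below it at (280,270). The handle bar runs from (395,75) to (545,38).

```bash
python3 - <<'E'
from h import *
import pickle
C=cam("wrist");pickle.dump([ray(C,271,160.5),ray(C,289.3,228)],open("r.pkl","wb"))
print(on(C,271,160.5,.104),on(C,289.3,228,.104))
E
python3 -m inch '[-0.0125,0.01,0,0,0.3,-0.0125,0.01,0,0,0.3,-0.0125,0.01,0,0,0.3,-0.0125,0.01,0,0,0.3,0,0,0,0,0.3,0,0,0,0,0.3]'
python3 - <<'E'
from h import *
import pickle
C=cam("wrist");im=env.capture("wrist");cv2.imwrite("pics/w4.png",im[:,:,::-1])
r=pickle.load(open("r.pkl","rb"))
pickle.dump(C,open("c4.pkl","wb"))
for c,a in(("blue",r[0]),("red",r[1])):
  bs,l=blobs(im,c,150,110,50)
  for x in bs:
    X,Y,w,h,_=x[1];u,v=X+(w-1)/2,Y+(h-1)/2
    print(c,x,tri(ray(C,u,v),a),on(C,u,v,.104))
cv2.imwrite("pics/w4c.png",cv2.resize(im[60:300,180:400,::-1],None,fx=2.5,fy=2.5))
E
```

```text
[ 0.47504862 -0.22751425  0.104     ] [ 0.54611027 -0.2298064   0.104     ]
time_s: 7.68
position: [0.5672, -0.207, 0.2914]
tool_rot: [-0.456, -3.108, -0.0]
contact_force: [-4.3, 0.7, -0.6]
width: 0.375
gripper_force: 30.0
blue ([228.4, 105.5], [203, 80, 50, 52, 1388]) (array([ 0.47468549, -0.22754947,  0.10769642]), np.float64(0.0005590306111327014)) [ 0.47461606 -0.22829207  0.104     ]
red ([249.0, 176.3], [225, 154, 48, 47, 1278]) (array([ 0.54223967, -0.22896158,  0.1155438 ]), np.float64(0.00014269141510272232)) [ 0.54399205 -0.23046798  0.104     ]
red ([277.2, 274.6], [240, 235, 78, 78, 4574]) (array([ 0.35832849, -0.16804795,  0.7064491 ]), np.float64(0.04900063759211884)) [ 0.65168171 -0.23214559  0.104     ]
red ([325.0, 371.2], [317, 362, 17, 18, 244]) (array([ 0.39347132, -0.18565052,  0.56413779]), np.float64(0.02623247150224213)) [ 0.78505604 -0.21601586  0.104     ]
red ([492.7, 377.1], [467, 370, 54, 15, 200]) (array([ 0.41331317, -0.20814592,  0.51832988]), np.float64(0.015636484155657753)) [ 0.85022494 -0.0303331   0.104     ]
```

View pics/w4c.png

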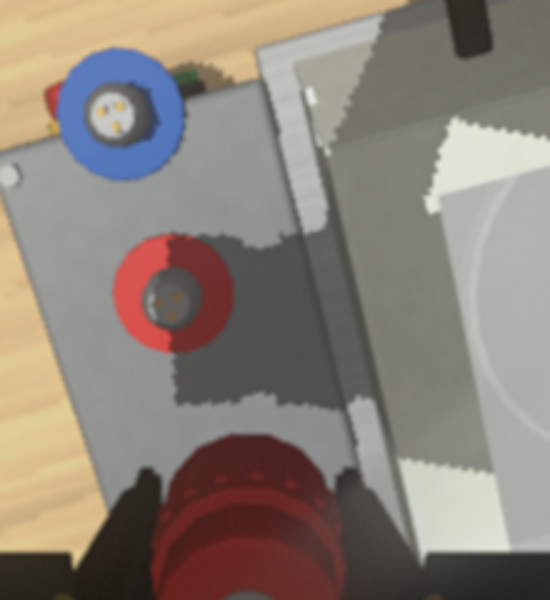

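The second view shows the red flange at (249,177) and blue at (228,105). The sockets come out 70 mm apart, as they should.

```bash
python3 - <<'E'
from h import *
need([.545,-.2302,.152])
E
```

```text
t 7.72 pos [ 0.5671 -0.2072  0.2915] yaw_y 1.279 need tool xyz [ 0.0145 -0.0284  0.1395]
```

```bash
python3 -m inch '[0.0073,-0.0142,0.02,0,0.3,0.0072,-0.0142,0.03,0,0.3,0,0,0.03,0,0.3,0,0,0.03,0,0.3,0,0,0.02,0,0.3,0,0,0.0095,0,0.3,0,0,0,0,0.3,0,0,0,0,0.3]'
python3 - <<'E'
from h import *
need([.545,-.2302,.120])
E
```

```text
time_s: 8.72
position: [0.5456, -0.2303, 0.153]
tool_rot: [0.457, 3.107, -0.001]
contact_force: [-3.5, 1.2, -0.2]
width: 0.371
gripper_force: 30.0
t 8.72 pos [ 0.5456 -0.2303  0.153 ] yaw_y 1.279 need tool xyz [ 0.0007 -0.0001  0.033 ]
```

```bash
python3 -m inch '[0.001,0,0.01,0,0.3,0,0,0.008,0,0.3,0,0,0.005,0,0.3,0,0,0.004,0,0.3,0,0,0.003,0,0.3,0,0,0.003,0,0.3,0,0,0.001,0,0.3,0,0,0,0,0.3]'
```

```text
time_s: 9.72
position: [0.5445, -0.2299, 0.1205]
tool_rot: [0.456, 3.106, -0.001]
contact_force: [-12.1, 4.4, 24.0]
width: 0.369
gripper_force: 30.0
```

```bash
python3 -m inch '[0,0,0,0,0.62,0,0,0,0,0.62,0,0,0,0,0.62,0,0,0,0,0.62,0,0,-0.01,0,0.62,0,0,-0.03,0,0.62,0,0,-0.04,0,0.62,0,0,-0.04,0,0.62,0,0,-0.04,0,0.62,0,0,-0.02,0,0.62,0,0,0,0,0.62]'
python3 - <<'E'
from h import *
C=cam("wrist");im=env.capture("wrist");cv2.imwrite("pics/w5.png",im[:,:,::-1])
x=blobs(im,"red",800,110,50)[0];print(x)
h=cv2.cvtColor(im,cv2.COLOR_RGB2HSV)
x,y,w,hh,a=max(x,key=lambda b:b[1][4])[1]
m=np.zeros(h.shape[:2],np.uint8);m[y+3:y+hh-3,x+6:x+w-6]=(h[y+3:y+hh-3,x+6:x+w-6,1]<90)*255
n,l,st,c=cv2.connectedComponentsWithStats(m)
i=1+np.argmax(st[1:,4]);u,v=c[i];print(st[i],u,v,on(C,u,v,.149),on(C,u,v,.155));need([.55,.245,.30])
p=proj(C,[.5447,-.2302,.149]);print(p)
E
```

```text
time_s: 11.1
position: [0.5446, -0.2299, 0.2999]
tool_rot: [0.456, 3.105, -0.002]
contact_force: [-4.2, 1.3, 0.1]
width: 0.619
gripper_force: 0.0
[([278.0, 189.4], [255, 167, 46, 49, 1551])]
[273 194  13  13 143] 279.06293706293707 200.06293706293707 [ 0.54389112 -0.22894293  0.149     ] [ 0.54240952 -0.2284957   0.155     ]
t 11.15 pos [ 0.5443 -0.2297  0.2984] yaw_y 1.279 need tool xyz [ 0.1311  0.4563 -0.0017]
(np.float64(277.9755341169547), np.float64(201.29513670165377))
```

View pics/w5.png

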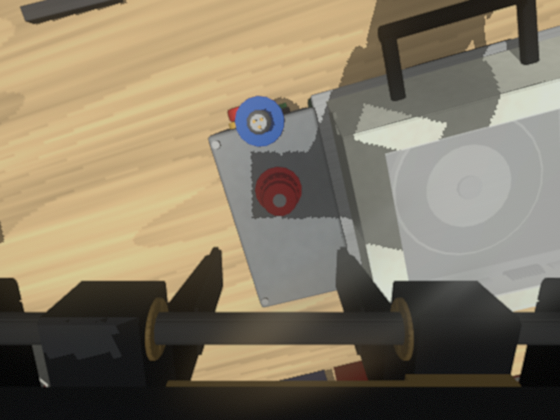

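The red plug is seated upright, cap dot at (279,200) against a predicted (278,201). The blue socket is clear at (259,120). Next, the blue plug.

```bash
python3 -m inch '[0.01,0.035,0,0,0.8,0.01,0.035,0,0,1,0.01,0.035,0,0,1,0.01,0.035,0,0,1,0.01,0.035,0,0,1,0.01,0.035,0,0,1,0.01,0.035,0,0,1,0.01,0.035,0,0,1,0.01,0.035,0,0,1,0.01,0.035,0,0,1,0.01,0.035,0,0,1,0.01,0.035,0,0,1,0.01,0.035,0,0,1,0,0,0.04,0,1,0,0,0.04,0,1,0,0,0.04,0,1,0,0,0,0,1,0,0,0,0,1]'
cat >> h.py <<'E'
def dot(im,col):
    x=blobs(im,col,500,90,40)[0];print([b[1] for b in x])
    h=cv2.cvtColor(im,cv2.COLOR_RGB2HSV)
    x,y,w,hh,a=max(x,key=lambda b:b[1][4])[1]
    m=np.zeros(h.shape[:2],np.uint8);m[y+3:y+hh-3,x+6:x+w-6]=(h[y+3:y+hh-3,x+6:x+w-6,1]<90)*255
    n,l,st,c=cv2.connectedComponentsWithStats(m)
    i=1+np.argmax(st[1:,4]);print("dot",st[i],c[i]);return c[i]
E
python3 - <<'E'
from h import *
import pickle
C=cam("wrist");im=env.capture("wrist");cv2.imwrite("pics/w6.png",im[:,:,::-1])
u,v=dot(im,"blue");pickle.dump(ray(C,u,v),open("b.pkl","wb"));X=on(C,u,v,.045);print(X);need([X[0],X[1],.12])
E
```

```text
time_s: 13.4
position: [0.5512, 0.2435, 0.179]
tool_rot: [0.457, 3.108, 0.001]
contact_force: [-4.4, 1.5, 0.6]
width: 1.003
gripper_force: 0.0
[[275, 179, 35, 41, 679]]
dot [281 198  18  19 260] [289.37692308 207.05      ]
[0.55433812 0.25256404 0.045     ]
t 13.45 pos [0.5513 0.2435 0.1795] yaw_y 1.279 need tool xyz [-0.0002  0.0095  0.0595]
```

```bash
python3 -m inch '[0,0.004,0.02,0,1,0,0.0035,0.02,0,1,0,0.001,0.01,0,1,0,0,0,0,1,0,0,0,0,1]'
python3 - <<'E'
from h import *
import pickle
C=cam("wrist");im=env.capture("wrist");cv2.imwrite("pics/w7.png",im[:,:,::-1])
u,v=dot(im,"blue");X=on(C,u,v,.045);print(X,tri(ray(C,u,v),pickle.load(open("b.pkl","rb"))));need([X[0],X[1],.018])
cv2.imwrite("pics/w7c.png",cv2.resize(im[150:300,200:360,::-1],None,fx=3,fy=3))
E
```

```text
time_s: 14.08
position: [0.5536, 0.2516, 0.1291]
tool_rot: [0.457, 3.107, 0.001]
contact_force: [-5.4, 1.1, -0.1]
width: 1.0
gripper_force: 0.0
[[258, 191, 46, 50, 1226]]
dot [272 214  19  19 267] [280.58426966 223.08614232]
[0.55277672 0.25382416 0.045     ] (array([0.564094  , 0.25070697, 0.00907178]), np.float64(0.0001607777745369585))
t 14.12 pos [0.5536 0.2515 0.1291] yaw_y 1.279 need tool xyz [0.0016 0.0019 0.1111]
```

View pics/w7c.png

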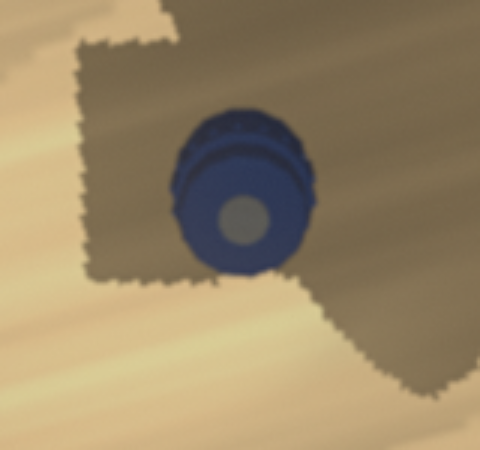

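The crop shows the blue plug upright, with its cap dot at about (281,223) in the full image, so it's between the fingers. Grasping.

```bash
python3 -m inch '[0.001,0.002,0.028,0,1,0,0,0.028,0,1,0,0,0.028,0,1,0,0,0.026,0,1,0,0,0,0,1,0,0,0,0,0.3,0,0,0,0,0.3,0,0,0,0,0.3,0,0,0,0,0.3,0,0,0,0,0.3,0,0,0,0,0.3,0,0,0,0,0.3,0,0,0,0,0.3,0,0,0,0,0.3]'
python3 - <<'E'
from h import *
need([.553,.254,.30])
E
```

```text
time_s: 15.88
position: [0.5528, 0.2537, 0.0181]
tool_rot: [-0.457, -3.108, -0.0]
contact_force: [-4.4, 0.8, 0.6]
width: 0.372
gripper_force: 30.0
t 15.88 pos [0.5528 0.2537 0.0181] yaw_y 1.279 need tool xyz [-1.000e-04  4.000e-04 -2.819e-01]
```

```bash
python3 -m inch '[0,0,-0.02,0,0.3,0,0,-0.03,0,0.3,0,0,-0.045,0,0.3,0,0,-0.045,0,0.3,0,0,-0.045,0,0.3,0,0,-0.05,0,0.3,0,0,-0.05,0,0.3,0,0,0,0,0.3]'; python3 -m inch '[-0.0046,-0.0345,0,0,0.3,-0.0046,-0.0345,0,0,0.3,-0.0046,-0.0345,0,0,0.3,-0.0046,-0.0345,0,0,0.3,-0.0046,-0.0345,0,0,0.3,-0.0046,-0.0345,0,0,0.3,-0.0046,-0.0345,0,0,0.3,-0.0046,-0.0345,0,0,0.3,-0.0046,-0.0345,0,0,0.3,-0.0046,-0.0345,0,0,0.3,-0.0046,-0.0345,0,0,0.3,-0.0046,-0.0345,0,0,0.3,-0.0046,-0.0345,0,0,0.3,-0.0046,-0.0345,0,0,0.3,0,0,0.05,0,0.3,0,0,0.05,0,0.3,0,0,0,0,0.3,0,0,0,0,0.3]'
python3 - <<'E'
from h import *
C=cam("wrist");im=env.capture("wrist");cv2.imwrite("pics/w8.png",im[:,:,::-1])
print([b for b in blobs(im,"blue",300,90,40)[0]])
need([.4748,-.2280,.152])
E
```

```text
time_s: 16.88
position: [0.5536, 0.254, 0.3069]
tool_rot: [0.456, 3.102, 0.005]
contact_force: [-3.9, 1.3, -2.1]
width: 0.371
gripper_force: 30.0
time_s: 19.12
position: [0.4758, -0.2275, 0.2037]
tool_rot: [0.456, 3.108, 0.0]
contact_force: [-4.0, 1.2, -0.5]
width: 0.369
gripper_force: 30.0
[([278.6, 257.4], [241, 188, 77, 124, 6380])]
t 19.18 pos [ 0.476  -0.2276  0.2042] yaw_y 1.279 need tool xyz [ 0.0011 -0.0007  0.0522]
```

```bash
python3 -m inch '[0.001,-0.0006,0.025,0,0.3,0,0,0.025,0,0.3,0,0,0.01,0,0.3,0,0,0.008,0,0.3,0,0,0.005,0,0.3,0,0,0.004,0,0.3,0,0,0.003,0,0.3,0,0,0.003,0,0.3,0,0,0,0,0.3,0,0,0,0,0.3]'
```

```text
time_s: 20.42
position: [0.4747, -0.2278, 0.1219]
tool_rot: [0.456, 3.106, -0.001]
contact_force: [-9.2, 4.1, 20.6]
width: 0.37
gripper_force: 30.0
```

```bash
python3 -m inch '[0,0,0,0,0.62,0,0,0,0,0.62,0,0,0,0,0.62,0,0,0,0,0.62,0,0,-0.01,0,0.62,0,0,-0.03,0,0.62,0,0,-0.04,0,0.62,0,0,-0.04,0,0.62,0,0,-0.04,0,0.62,-0.03,0.02,-0.02,0,0.62,-0.03,0.02,0,0,0.62,0,0,0,0,0.62,0,0,0,0,0.62]'
python3 - <<'E'
from h import *
import pickle
C=cam("wrist");im=env.capture("wrist");cv2.imwrite("pics/w9.png",im[:,:,::-1]);pickle.dump(C,open("c9.pkl","wb"))
need([.4748,-.228,.3])
for c,X in(("blue",[.4748,-.228,.149]),("red",[.5447,-.2302,.149])): print(c,dot(im,c),proj(C,X),proj(C,np.array(X)+[0,0,.015]))
E
```

```text
time_s: 22.05
position: [0.5425, -0.2066, 0.3]
tool_rot: [-0.456, -3.107, -0.0]
contact_force: [-4.6, 1.3, 0.8]
width: 0.62
gripper_force: 0.0
t 22.1 pos [ 0.5424 -0.2068  0.3001] yaw_y 1.279 need tool xyz [ 0.0586 -0.0397  0.0001]
[[213, 107, 48, 49, 1500]]
dot [225 127  16  15 185] [232.08648649 134.09189189]
blue [232.08648649 134.09189189] (np.float64(231.0177701259526), np.float64(134.72822943706774)) (np.float64(228.6280461290441), np.float64(136.03846908628978))
[[234, 176, 46, 49, 1585]]
dot [249 204  13  13 143] [254.93706294 210.06293706]
red [254.93706294 210.06293706] (np.float64(253.7949055042543), np.float64(211.33689937421298)) (np.float64(252.61781217407622), np.float64(216.15005587933322))
```

View pics/w9.png

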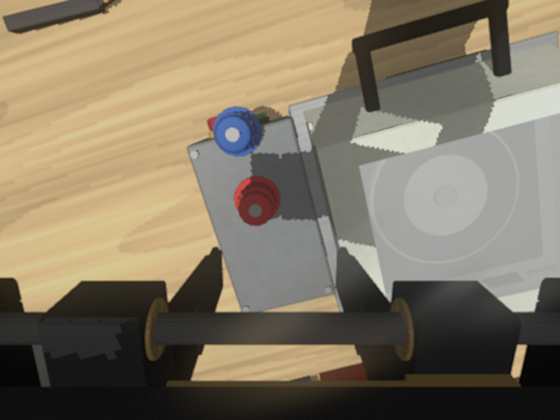

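Both plugs are home: dots at blue (232,134) and red (255,210), each within about 1 px of prediction. The bar runs from (357,45) to (508,6).

```bash
python3 - <<'E'
from h import *
import pickle
C=pickle.load(open("c9.pkl","rb"))
a,b=on(C,357,44,.122),on(C,508,5,.122);print(a,b,np.linalg.norm(a-b));print("bar yaw",np.arctan2(*(b-a)[[1,0]]))
m=(a+b)/2;T=cam("top");print(m,tri(ray(C,432.5,24.5),ray(T,315.5,239)));need([m[0],m[1],.27])
E
```

```text
[ 0.43425877 -0.10318228  0.122     ] [0.44144095 0.02490712 0.122     ] 0.12829059359967385
bar yaw 1.5147833836029547
[ 0.43784986 -0.03913758  0.122     ] (array([ 0.44026341, -0.04470285,  0.13810521]), np.float64(0.0022366554668791904))
t 22.1 pos [ 0.5424 -0.2068  0.3001] yaw_y 1.279 need tool xyz [0.1484 0.1305 0.0302]
```

```bash
python3 -m inch '[0.03,0.026,0.005,0,0.62,0.03,0.026,0.005,0,0.62,0.03,0.026,0.005,0,0.62,0.03,0.026,0.005,0,0.62,0.028,0.026,0.005,0,0.42,0,0,0,0.166,0.42,0,0,0,0.166,0.42,0,0,0,0.166,0.42,0,0,0,0.166,0.42,0,0,0,0.166,0.42,0,0,0,0.166,0.42,0,0,0,0.166,0.42,0,0,0,0.166,0.42,0,0,0,0,0.42,0,0,0,0,0.42]'
python3 - <<'E'
from h import *
import pickle
C=cam("wrist");im=env.capture("wrist");cv2.imwrite("pics/w10.png",im[:,:,::-1]);pickle.dump(C,open("c10.pkl","wb"))
need([.438,-.042,.14])
E
```

```text
time_s: 23.98
position: [0.4387, -0.0398, 0.2752]
tool_rot: [2.272, 2.17, 0.0]
contact_force: [-4.3, 1.4, -0.1]
width: 0.42
gripper_force: 0.0
t 24.02 pos [ 0.4388 -0.0397  0.2752] yaw_y -0.046 need tool xyz [-0.0023 -0.0007  0.1352]
```

View pics/w10.png

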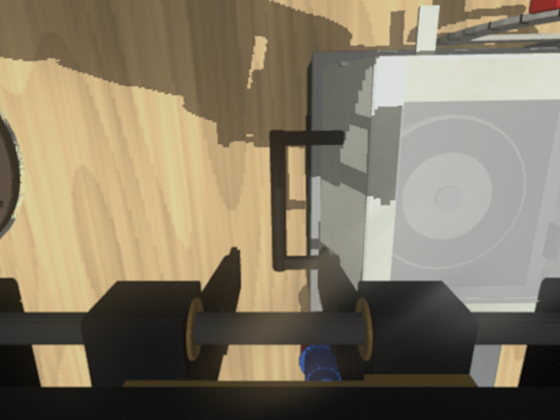

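The bar stands vertical at column 278, rows 131–270, so it's aligned and centred between the fingers. Next I work out its height and the index angle.

```bash
python3 - <<'E'
from h import *
import pickle
C=pickle.load(open("c10.pkl","rb"));D=pickle.load(open("c9.pkl","rb"))
H,e=tri(ray(C,278.5,200.5),ray(D,432.5,24.5));print("handle",H,e,on(C,278.5,200.5,.122))
T,S=cam("top"),cam("side")
I,e=tri(ray(T,253.4,169.5),ray(S,247.2,189.4));print("index",I,e)
ps=-0.046;H0=on(C,278.5,200.5,.122);ax=np.array([np.cos(ps),np.sin(ps),0]);ay=np.array([-ax[1],ax[0],0])
g=H0+.278*ax;g[2]=.1;v=I-g;print("hinge",g,"rel mach",v@ax,v@ay,v[2],"r",np.hypot(v@ax,v[2]),"ang",np.arctan2(v[2],-(v@ax)))
for a in np.arange(.5,.9,.05):
    P=g-ax*.124*np.cos(a)+ay*.155+[0,0,.124*np.sin(a)]
    print(round(a,2),np.round(proj(T,P),1),np.round(proj(S,P),1))
p=g-ax*.15+ay*.14;print("pointer T,S",proj(T,p),proj(S,p))
im=[cv2.imread(f"pics/{n}0.png") for n in("top","side")]
a=cv2.resize(im[0][130:230,220:310],None,fx=4,fy=4);b=cv2.resize(im[1][150:250,205:295],None,fx=4,fy=4)
cv2.imwrite("pics/q.png",np.hstack([a,b]))
E
```

```text
handle [ 0.4379225  -0.03880855  0.12327593] 0.00016731189107396774 [ 0.43782328 -0.03914373  0.122     ]
index [0.61889207 0.10156624 0.17911726] 0.00023012142341777563
hinge [ 0.71552921 -0.05192722  0.1       ] rel mach -0.10359313049536761 0.1488873557079375 0.07911726117097703 r 0.13034982815879295 ang 0.6522310404679372
0.5 [251.4 173.9] [248.3 196.2]
0.55 [251.3 172.1] [247.3 194.5]
0.6 [251.1 170.2] [246.2 192.9]
0.65 [251.  168.1] [245.  191.2]
0.7 [250.9 166. ] [243.8 189.6]
0.75 [250.8 163.9] [242.4 188.1]
0.8 [250.7 161.6] [241.1 186.6]
0.85 [250.6 159.3] [239.6 185.1]
pointer T,S (np.float64(258.21449998359475), np.float64(195.4515780622461)) (np.float64(263.2986976469456), np.float64(212.7479209805966))
```

View pics/q.png

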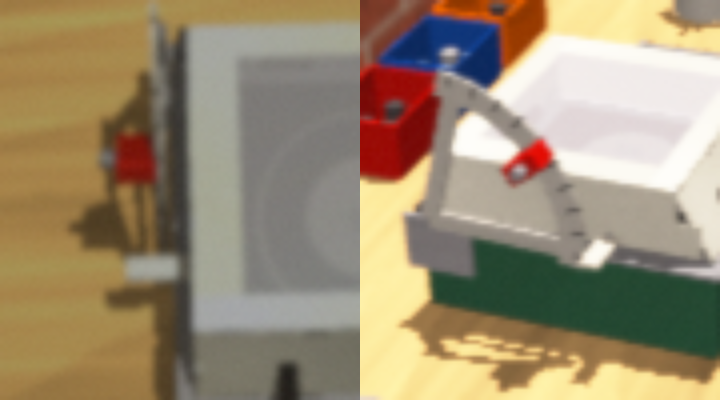

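The crops show the index tab (red) at roughly 0.65 rad, with the pointer (white) at the quadrant's foot. Going down to the handle.

```bash
python3 -m inch '[0,-0.001,0.03,0,0.42,0,0,0.03,0,0.42,0,0,0.03,0,0.42,0,0,0.03,0,0.42,0,0,0.025,0,0.42,0,0,0.015,0,0.42,0,0,0,0,0.42,0,0,0,0,0,0,0,0,0,0,0,0,0,0,0,0,0,0,0,0,0,0,0,0,0,0,0,0,0,0]'
python3 - <<'E'
from h import *
need([.438,-.039,.115]);s=env.state();print(s["width"],s["gripper_force"],s["contact_force"])
r=np.hypot(.278,.022);a0=np.arctan2(.022,.278);pr=np.array([0,0])
for a in np.linspace(.055,.66,12):
    d=np.array([.278-r*np.cos(a0+a),-(r*np.sin(a0+a)-.022)]);print(a.round(3),d.round(4),(d-pr).round(4));pr=d
E
```

```text
time_s: 25.65
position: [0.4378, -0.0395, 0.1154]
tool_rot: [-2.274, -2.167, 0.0]
contact_force: [-5.4, 0.6, 1.7]
width: 0.141
gripper_force: 30.0
t 25.65 pos [ 0.4378 -0.0395  0.1154] yaw_y -0.048 need tool xyz [0.0005 0.0001 0.0004]
0.14101387302810775 29.994021356105804 [-5.37885878  0.63322293  1.71049304]
0.055 [ 0.0016 -0.0152] [ 0.0016 -0.0152]
0.11 [ 0.0041 -0.0304] [ 0.0025 -0.0151]
0.165 [ 0.0074 -0.0454] [ 0.0033 -0.015 ]
0.22 [ 0.0115 -0.0601] [ 0.0041 -0.0148]
0.275 [ 0.0164 -0.0747] [ 0.0049 -0.0145]
0.33 [ 0.0221 -0.0889] [ 0.0057 -0.0142]
0.385 [ 0.0286 -0.1028] [ 0.0065 -0.0139]
0.44 [ 0.0358 -0.1163] [ 0.0072 -0.0135]
0.495 [ 0.0438 -0.1294] [ 0.008  -0.0131]
0.55 [ 0.0525 -0.1421] [ 0.0087 -0.0126]
0.605 [ 0.0619 -0.1542] [ 0.0094 -0.0121]
0.66 [ 0.0719 -0.1658] [ 0.01   -0.0116]
```

```bash
python3 -m inch '[0,0.0007,-0.0075,0,0,0,0.0009,-0.0077,0,0,0,0.0025,-0.0151,0,0,0,0.0033,-0.015,0,0,0,0.0041,-0.0148,0,0,0,0.0049,-0.0145,0,0,0,0.0057,-0.0142,0,0,0,0.0065,-0.0139,0,0,0,0.0072,-0.0135,0,0,0,0.008,-0.0131,0,0,0,0.0087,-0.0126,0,0,0,0.0094,-0.0121,0,0,0,0.005,-0.006,0,0,0,0.005,-0.0056,0,0,0,0,0,0,0,0,0,0,0,0,0,0,0,0,0]'
python3 - <<'E'
from h import *
s=env.state();p=np.array(s["position"]);print(s["contact_force"],s["width"],s["gripper_force"])
d=p-[.4378,-.0395,.1154];print(d,"angle by z",np.arcsin((d[2]+.022)/.2789)-np.arctan2(22,278))
for n in("top","side"):
    im=env.capture(n);cv2.imwrite(f"pics/{n}1.png",im[:,:,::-1])
    print(n,[b for b in blobs(im,"red",12,110,50)[0] if 235<b[0][0]<275 and 150<b[0][1]<215])
a,b=[cv2.imread(f"pics/{n}1.png") for n in("top","side")]
cv2.imwrite("pics/q1.png",np.hstack([cv2.resize(a[130:230,220:310],None,fx=4,fy=4),cv2.resize(b[140:240,205:295],None,fx=4,fy=4)]))
E
```

```text
time_s: 27.78
position: [0.5056, -0.0416, 0.2813]
tool_rot: [-2.269, -2.161, 0.008]
contact_force: [-28.1, 7.4, 11.8]
width: 0.137
gripper_force: 29.9
[-28.1362332    7.40319493  11.82209192] 0.13733437965375275 29.935219287872314
[ 0.06783813 -0.00212717  0.16589807] angle by z 0.6602472938488647
top [([253.2, 168.6], [248, 164, 11, 10, 98])]
side [([246.2, 190.2], [240, 185, 12, 12, 70])]
```

View pics/q1.png

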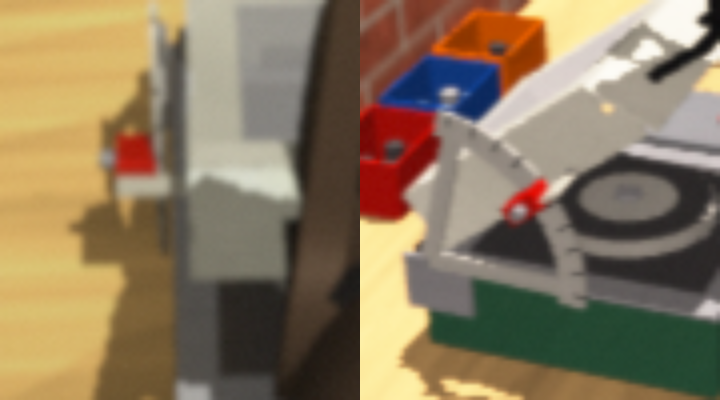

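The side crop shows the pointer meeting the red tab, and the top crop shows it just in front of the tab (pointer row ≈176). I'll check the angle against the projection.

```bash
python3 - <<'E'
from h import *
T,S=cam("top"),cam("side")
ax=np.array([np.cos(.047),-np.sin(.047),0]);ay=np.array([-ax[1],ax[0],0]);g=np.array([.7155,-.0519,.1])
P=lambda a,r,y:g-ax*r*np.cos(a)+ay*y+[0,0,r*np.sin(a)]
print("ptr shut",proj(T,P(0,.15,.14)))
for a in(.55,.6,.65,.7,.75): print(a,"ptr",np.round(proj(T,P(a,.15,.14)),1),np.round(proj(S,P(a,.15,.14)),1),"idx",np.round(proj(T,P(a,.124,.155)),1))
im=cv2.imread("pics/top1.png")[:,:,::-1]
for f in("top0","top1"):
    im=cv2.cvtColor(cv2.imread(f"pics/{f}.png"),cv2.COLOR_BGR2HSV)
    print(f,[(r,im[r,250:262].mean(0).astype(int)[1:].tolist()) for r in range(160,204)])
E
```

```text
ptr shut (np.float64(258.1484884929164), np.float64(195.41240054010967))
0.55 ptr [256.9 178.8] [255.7 189.6] idx [251.2 172. ]
0.6 ptr [256.8 176.5] [254.3 187.6] idx [251.1 170.1]
0.65 ptr [256.7 174. ] [252.9 185.6] idx [251.  168.1]
0.7 ptr [256.6 171.4] [251.4 183.6] idx [250.9 166. ]
0.75 ptr [256.5 168.8] [249.8 181.7] idx [250.8 163.8]
top0 [(160, [104, 89]), (161, [107, 92]), (162, [115, 100]), (163, [135, 106]), (164, [156, 110]), (165, [167, 111]), (166, [171, 112]), (167, [173, 113]), (168, [175, 112]), (169, [180, 115]), (170, [183, 122]), (171, [182, 124]), (172, [184, 118]), (173, [184, 113]), (174, [178, 110]), (175, [160, 107]), (176, [134, 109]), (177, [124, 113]), (178, [122, 116]), (179, [122, 115]), (180, [123, 114]), (181, [124, 116]), (182, [126, 115]), (183, [127, 112]), (184, [125, 110]), (185, [126, 108]), (186, [128, 104]), (187, [129, 100]), (188, [130, 98]), (189, [129, 97]), (190, [131, 95]), (191, [132, 93]), (192, [119, 96]), (193, [80, 113]), (194, [46, 139]), (195, [30, 157]), (196, [29, 165]), (197, [29, 166]), (198, [31, 160]), (199, [46, 148]), (2
[... 206 characters left out ...]
]), (167, [178, 149]), (168, [182, 149]), (169, [184, 153]), (170, [188, 162]), (171, [187, 165]), (172, [168, 161]), (173, [121, 165]), (174, [71, 176]), (175, [45, 183]), (176, [39, 183]), (177, [42, 178]), (178, [55, 164]), (179, [83, 145]), (180, [111, 129]), (181, [125, 121]), (182, [128, 117]), (183, [128, 113]), (184, [128, 110]), (185, [126, 109]), (186, [129, 106]), (187, [129, 104]), (188, [128, 105]), (189, [131, 107]), (190, [130, 107]), (191, [131, 108]), (192, [134, 112]), (193, [137, 116]), (194, [138, 121]), (195, [140, 126]), (196, [139, 127]), (197, [140, 127]), (198, [140, 126]), (199, [139, 129]), (200, [139, 129]), (201, [139, 127]), (202, [139, 124]), (203, [140, 123])]
```

```bash
python3 -m inch '[0,-0.001,0,0,0,0,-0.001,0,0,0,0,-0.001,0,0,0,0,0,0,0,0,0,0,0,0,0,0,0,0,0,0]'
python3 - <<'E'
from h import *
C=cam("wrist");im=env.capture("wrist");s=env.state();print(s["contact_force"],np.round(s["position"],4))
ax=np.array([np.cos(.047),-np.sin(.047),0]);ay=np.array([-ax[1],ax[0],0]);g=np.array([.7155,-.0519,.1])
P=lambda a,r,y:g-ax*r*np.cos(a)+ay*y+[0,0,r*np.sin(a)]
print("red",blobs(im,"red",100,110,50)[0])
for a in(.55,.6,.65,.7,.75): print(a,"ptr",np.round(proj(C,P(a,.15,.14)),1),"idx",np.round(proj(C,P(a,.124,.155)),1))
h=cv2.cvtColor(im,cv2.COLOR_RGB2HSV);m=cv2.inRange(h,(0,0,120),(180,60,255))
n,l,st,c=cv2.connectedComponentsWithStats(m);print([(c[i].round(),st[i]) for i in range(1,n) if st[i,4]>150])
E
```

```text
time_s: 28.62
position: [0.5049, -0.0416, 0.2807]
tool_rot: [-2.271, -2.163, 0.002]
contact_force: [-10.9, 7.3, -2.0]
width: 0.139
gripper_force: 29.9
[-12.27202492   8.06125601  -1.81411544] [ 0.5049 -0.0417  0.2807]
red [([447.4, 5.6], [430, 0, 42, 16, 455])]
0.55 ptr [407.1  13.7] idx [435.2  -6. ]
0.6 ptr [416.9  11.1] idx [443.6  -8.4]
0.65 ptr [427.6   8.5] idx [452.6 -10.9]
0.7 ptr [439.2   5.9] idx [462.2 -13.4]
0.75 ptr [451.7   3.2] idx [472.4 -15.8]
[(array([438., 162.]), array([  307,     0,   253,   312, 65268], dtype=int32)), (array([507.,   5.]), array([487,   0,  42,  12, 335], dtype=int32)), (array([466.,  11.]), array([449,   5,  36,  14, 281], dtype=int32)), (array([248.,  68.]), array([239,  54,  21,  45, 546], dtype=int32)), (array([254., 209.]), array([ 245,  166,   19,   95, 1401], dtype=int32)), (array([299., 198.]), array([296, 180,   7,  36, 152], dtype=int32)), (array([453., 363.]), array([ 411,  344,  104,   43, 3284], dtype=int32))]
```

```bash
python3 -m inch '[0,0,0,0,0,0,0,0,0,0,0,0,0,0,0,0,0,0,0,0,0,0,0,0,0,0,0,0,0,0,0,0,0,0,0,0,0,0,0,0]'
python3 - <<'E'
from h import *
print(env.finish_job())
E
```

```text
time_s: 29.68
position: [0.5049, -0.0417, 0.2807]
tool_rot: [-2.271, -2.163, 0.002]
contact_force: [-11.0, 7.6, -0.5]
width: 0.14
gripper_force: 29.9
the job is handed in; nothing more can be done
None
```

The job is handed in at about 30 s, though no verdict came back: both plugs measured home and let go, and the handle gripped with the hood steady at about 0.66 rad against an index measured at about 0.65 rad; I viewed 11 pictures, one over the limit of 10.

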